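# Charge the game-timer cartridge

### The job

Take the power cartridge from the frosted tray and stand it in the pocket of the charging cradle, let it go, then swing the hinged clamp over and press it down until it has driven the cartridge fully home and keeps it there by itself. Feel for the stop and do not force it, because the cartridge's shell cracks under heavy pressure, and leave the other things as they stand.

Things in the scene. Friction and masses are not known exactly. Their poses are not given: they have to be found in the camera images.
- cartridge: power cartridge: upright aluminium block with a black ribbed top, 40 (its x) by 26 (its y) by 70 mm tall, edges rounded 2 mm, about 0.13 to 0.22 kg, standing in the tray. Origin at the centre of its underside, z up. Works either way round (half turn about z). Its shell cracks if the cradle's rim, pocket or clamp presses on it with over 40 N; gripping its 26 mm width is safe.
- dock: charging cradle: grey block fixed to the shelf, 70 mm wide (y), from 37 mm before (-x) to 98 mm behind (+x) its origin, which lies at its underside right below the pocket's centre; z up, +x towards the clamp's hinge. Two steel cheeks rise to 113 mm, 65 to 91 mm along +x.
- dock_mouth (a point): centre of the pocket's mouth, 56 mm above the cradle's origin. The pocket is a vertical rectangular shaft 41.8 (cradle x) by 27.8 mm (y): 0.9 mm of play on each side of the cartridge, 1.5 mm bevel at the mouth. Spring strips and a stop post are its bottom.
- clamp_hinge (a point): centre of the clamp's hinge axis (along the cradle's y), 78 mm behind (+x) the pocket's centre, 100 mm above the cradle's origin. The hinge is stiff (1 N m): the clamp stays where it is left. To close it, push its back or upper face near the bar over to the cradle's -x and then down.
- clamp_bar (a point): centre of the black cross bar at the clamp's free end, 135 mm from the hinge: 16 mm thick, 60 mm long along the cradle's y. From hinge to bar runs a steel strip 22 mm wide, 10 mm thick; under it, 78 mm from the hinge, a round rubber pad (radius 10 mm, centre 8 mm below the strip's centre line) comes down on the cartridge's top.
- clamp (a joint): clamp angle, rad: 0 = level over the pocket (points to cradle -x), 1.57 = straight up; starts leaning back at 1.75 to 2.05 (stop 2.15). It meets the cartridge's top at about 0.23; with the cartridge home it reads 0.05 to 0.2. At the bar 8 N swings it, 10 N presses the cartridge down, then the force climbs steeply at the stop: 15 to 20 N is a firm close, about 30 N cracks the cartridge.
- stop_unit: the stop at the bottom of the pocket, seen only from above through the pocket; origin equals the cradle's origin. Its post can be set, and its height is not known: the top lies anywhere 17 to 27 mm above the origin. The cartridge first rests on spring strips 30 mm above the origin (3 N, up to 5 N when down) and must be driven 3 to 13 mm further onto the post, found only by the climb of the force.
- tray: low frosted acrylic tray, 170 (x) by 150 (y) mm, walls 18 mm high and 4 mm thick, floor 4 mm thick, fixed to the shelf; origin at the centre of its underside. The cartridge and a die stand in it.
- die_a: white die, 16 mm, in the tray; origin at the centre of its underside; leave alone
- die_b: white die, 16 mm, on the shelf; leave alone
- queen: walnut chess queen, 36 mm across the foot, 91 mm tall, origin under its foot; leave alone
- tin: round stainless dice tin, 72 mm across, 37 mm tall with its lid button, origin under its centre; leave alone
- timer: yellow plastic timer, 50 by 75 by 55 mm tall with a dial on its front, origin under its centre; leave alone
- card_box: cardboard card box lying flat, 64 by 92 by 20 mm, origin under its centre; leave alone
- draughts: stack of draughts glued as one piece, 30 mm across, 24 mm tall, origin under its centre; leave alone
Things that resemble listed ones, but are neither listed nor needed, are in the scene too. Leave any yellow look-alike of the dock alone. Several things have the shape of the cartridge; the one meant has the colours described above.

How it is judged:
On the way, in this order (a step that is already met when the one before it is completed fails the run):
1. the cartridge stands released in the pocket while the clamp is still open (horizontal distance between cartridge and dock_mouth below 0.004 m and z of cartridge in the frame of dock below 0.036 m and angle between cartridge's own z axis and vertical below 0.08 rad and contact force between the fingers and cartridge below 0.3 N and value of joint clamp above 1.3 rad), for 0.2 s.
2. the clamp has driven the cartridge down firmly onto the stop (contact force between cartridge and stop_unit above 2 N and value of joint clamp below 0.3 rad and contact force between cartridge and dock above 2 N), for 0.2 s.
At the end, for the whole second after the job is handed in: cartridge released in the pocket (within 4 mm of its centre, upright within 0.08 rad, underside under 36 mm above the cradle's underside), pressed on the stop with more than 2 N by the clamp (below 0.3 rad, pressing over 2 N), which keeps it there by itself, all at rest (all of step 2 and horizontal distance between cartridge and dock_mouth below 0.004 m and z of cartridge in the frame of dock below 0.036 m and angle between cartridge's own z axis and vertical below 0.08 rad and contact force between the fingers and cartridge below 0.3 N and linear speed of cartridge below 0.01 m/s); the robot touches nothing.
It fails at once if the cradle or its clamp presses on the cartridge with more than 40 N (its shell cracks) (contact force between cartridge and dock above 40 N).
It fails at once if another thing is shifted by more than 20 mm or knocked over (distance of any of die_a, die_b, queen, tin, timer, card_box, draughts from where it was at the start of the episode above 0.02 m or angle between queen's own z axis and vertical above 0.5 rad).
It also fails if it takes over 61 s, if anything falls off the work surface, if the arm or the gripper's body presses on something with over 40 N, if the wrist force passes 120 N, or if a joint passes its speed limit or range.

### The arm

A 7-joint arm with a two-finger parallel gripper is mounted at the origin on the work surface. World frame = base frame: x ahead of the robot, y to its left, z up, the work surface at z = 0. Lengths are in m, angles in rad, forces in N, time in s.
With the tool pointing down it reaches from about 0.425 to 0.875 m from the base axis. Payload 4.7 kg.
Tool frame: the origin (TCP) lies between the finger pads; the fingertips stand 8 mm ahead of it and the grasp point (between the pads) lies 11 mm behind it; z points along the fingers, y is the direction in which the jaws open and shut (so a half turn about z gives the same grasp; the last joint's range is limited). The gripper opens to 87 mm and grips with 3 to 60 N. Pads are 19 mm wide; open, the fingers measure 117 mm over their backs; the gripper's body (75 mm by 190 mm) begins 51 mm behind the grasp point.
Start: joints at [-1.178, 0.321, -0.07, 1.45, 0.023, 1.371, -0.057], TCP at [0.24, 0.604, 0.231] pointing down, gripper open.
Joint ranges: [-2.86, 2.86], [-0.3, 2.09], [-1.38, 1.24], [0.06, 2.45], [-1.56, 4.7], [0.09, 2.05], [-2.69, 2.69]. Speed limits (rad/s): [2.57, 2.57, 3.14, 3.14, 3.14, 3.14, 3.14].

### API

Orientations are given as a rotation vector (axis times angle).
In Python, from bench import ctrl, optics, ticket gives the robot as it stands.
- The arm moves only by the tool play_rows, never from a script. Its argument "motion" is a list of rows, each a list of 5 numbers: the closure, from 0 (fully open) to 1 (shut), then the shift along the tool's x, y, z in cm, then the turn about the tool's z in rad. In form: [[jaw, tx, ty, tz, spin], ...]. A call has 1 to 20 rows; each row shifts and turns the commanded pose from where the row before left it, along the tool's axes as they then stand; what a row does not reach is not made up. A row lasts 1/8 s, in which the tool goes at most 62.5 mm and 10.7 degrees, less where a joint would pass 70% of its speed; a pose out of reach is approached as far as the arm can. A call is refused whole if a number of a shift passes 6.25 or a number of a turn 0.188, either way. A call with a gripper value outside its range is refused whole. The fingers move at their own pace and stop on an object; "force" is the grip in N (left out, the last holds). Time passes only in rows, so rows that do not move let the fingers close. It gives the time, the measured TCP pose, the force and the opening at its end, in the units of the state.
- ctrl.get_state(): the state, without advancing time (a new reading comes with each control period).
- optics.get_image(name): name is "side" or "top"; returns the picture (480x640x3 uint8, red, green, blue); there is no depth.
- optics.calibration(name): a dict with "K" (3x3 intrinsics, pixels), "pose" (4x4, takes a point from camera to world coordinates). Camera axes: x right, y down, z forward; pixel columns grow to the right and rows downward; lengths in m; the calibration is good to about 2 mm. A picture is of the moment at which its call begins. calibration takes no time and is no camera call.
- ticket.close_job(): hands the job in, once; it reports no verdict.
The state is a dict: "time": time; "joint_positions": joint angles; "qd": joint speeds; "joint_torque": joint torques, N m; "position": TCP position; "tool_rot": TCP orientation; "ft_force": force on the tool from outside, world axes, zero at the start; "torque": the same for the moment, N m; "grip_width": opening from 0.0 (shut) to 1.0 (fully open).
Only numpy, scipy, OpenCV 4.12 (cv2) and the standard library are available. Lean on these libraries where they do the work, as an engineer would, in place of code of your own. Each camera call takes 0.05 s, during which the arm holds its last target.

## Working session

There is one attempt and no reset: what is moved stays moved. The work goes in short steps, Python scripts to look and compute and a tool call to move; the robot and the scene stay as the last step left them, time stands still between calls to the robot, and variables do not carry over. Pictures are saved under pics/ and viewed, and the job is handed in when it is done.

Besides the shell and the picture viewer there is one more tool, called after "Request:" in YAML: its name, and indented under it one key for each argument. play_rows: Moves the arm, as the interface text tells. Its arguments: {"type":"object","properties":{"motion":{"type":"array"},"force":{"type":"number"}},"required":["motion"]}

```bash
ls; mkdir -p pics; python3 - <<'E'
from bench import ctrl, optics, ticket
import cv2
s=ctrl.get_state();print(s)
for n in("side","top"):
    im=optics.get_image(n);cv2.imwrite(f"pics/{n}0.png",im[:,:,::-1])
    c=optics.calibration(n);print(n,c)
E
```

```text
pics
{'time': 0.0, 'joint_positions': array([-1.17789929,  0.32181595, -0.07005767,  1.45168262,  0.02258307,
        1.37084321, -0.05686407]), 'qd': array([ 0.00130847, -0.0004189 ,  0.00095579,  0.00050741, -0.00156365,
       -0.00067847,  0.00021477]), 'joint_torque': array([-1.59783604e-04, -4.91287172e+01, -4.03943891e-01, -3.12528205e+01,
       -6.39874628e-02,  4.36906144e-02,  1.67574149e-04]), 'position': array([0.24022201, 0.60337908, 0.22946207]), 'tool_rot': array([-5.91351521e-01, -3.08515104e+00,  3.05198934e-03]), 'ft_force': array([ 0.89505704,  0.01387213, -0.42189554]), 'torque': array([ 0.02206842, -0.0428309 , -0.01183553]), 'grip_width': 0.9984099050725911}
side {'K': array([[460.37568211,   0.        , 315.77845144],
       [  0.        , 460.37568211, 233.81725477],
       [  0.        ,   0.        ,   1.        ]]), 'pose': array([[-0.97862935, -0.15665586,  0.13320487,  0.36801563],
       [-0.20524111,  0.7041953 , -0.67969483,  0.67813107],
       [ 0.01267593, -0.69250842, -0.72129842,  0.81355199],
       [ 0.        ,  0.        ,  0.        ,  1.        ]])}
top {'K': array([[586.411728  ,   0.        , 322.84712849],
       [  0.        , 586.411728  , 235.32645866],
       [  0.        ,   0.        ,   1.        ]]), 'pose': array([[ 0.01968801, -0.97422994,  0.22469626,  0.17585399],
       [-0.99980158, -0.01850324,  0.00737748, -0.00271562],
       [-0.00302975, -0.22479692, -0.97440093,  1.57247274],
       [ 0.        ,  0.        ,  0.        ,  1.        ]])}
```

View pics/side0.png

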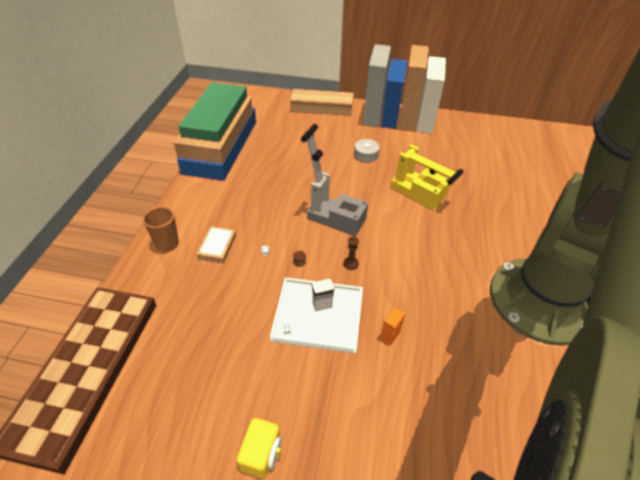

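View pics/top0.png

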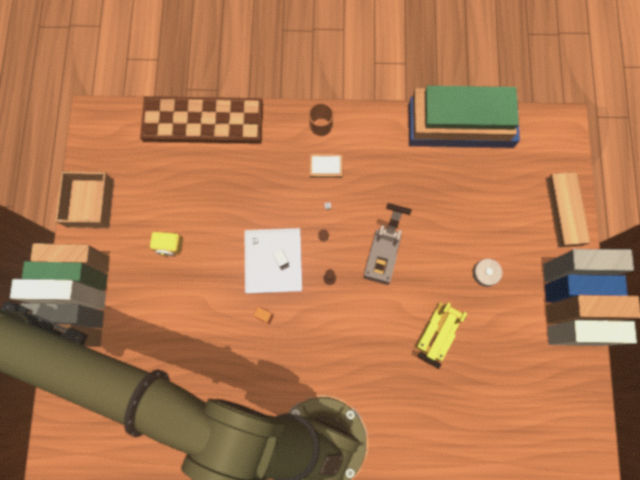

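```bash
python3 - <<'E'
import cv2,numpy as np
t=cv2.imread("pics/top0.png");s=cv2.imread("pics/side0.png")
def c(im,x,y,w,h,k): return cv2.resize(im[y:y+h,x:x+w],(w*k,h*k),interpolation=cv2.INTER_CUBIC)
a=c(t,235,220,75,75,8);cv2.imwrite("pics/ct.png",a)
b=c(s,265,260,150,100,5);cv2.imwrite("pics/cs.png",b)
cv2.imwrite("pics/dt.png",c(t,355,195,70,95,6));cv2.imwrite("pics/ds.png",c(s,290,115,90,120,5))
E
```

```text
(no output)
```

View pics/ct.png

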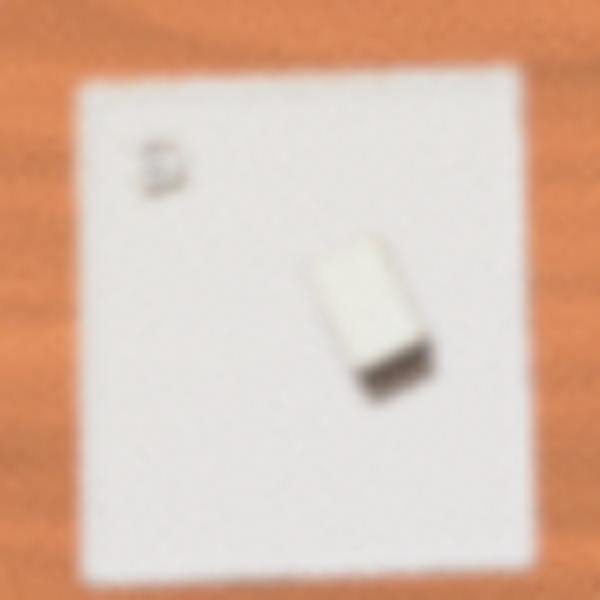

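View pics/cs.png

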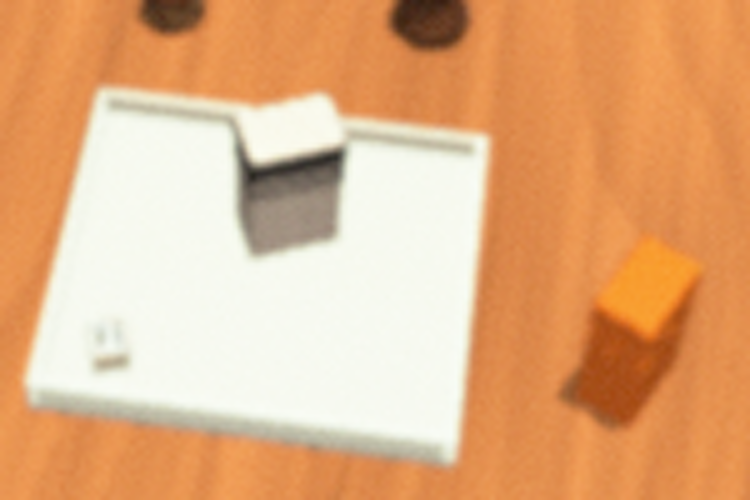

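View pics/dt.png

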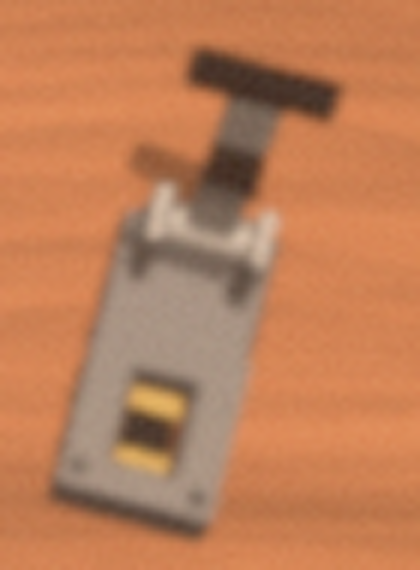

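View pics/ds.png

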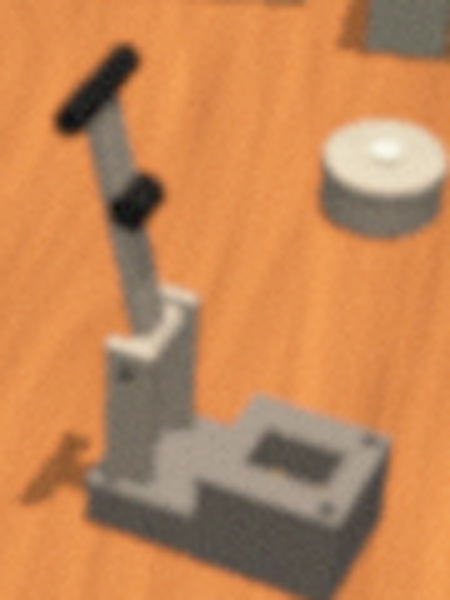

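```bash
cat > h.py <<'E'
import numpy as np,cv2
from bench import ctrl,optics
def ray(n,p,z):
    c=optics.calibration(n);K,T=c["K"],c["pose"]
    p=np.atleast_2d(np.array(p,float));d=np.c_[(p-K[:2,2])/[K[0,0],K[1,1]],np.ones(len(p))]@T[:3,:3].T
    o=T[:3,3];return (o+d*((z-o[2])/d[:,2])[:,None])
def proj(n,P):
    c=optics.calibration(n);K,T=c["K"],c["pose"]
    q=(np.atleast_2d(P)-T[:3,3])@T[:3,:3];q=q@K.T;return q[:,:2]/q[:,2:]
E
python3 - <<'E'
from h import *
np.set_printoptions(precision=4,suppress=True)
def show(n,name,p,z):
    P=ray(n,p,z)[:,:2];print(n,name,P.tolist() and np.round(P,4).tolist(),"c",P.mean(0),"edges",np.linalg.norm(P-np.roll(P,-1,0),axis=1), "ang",np.degrees(np.arctan2(*(P[1]-P[0])[::-1])),np.degrees(np.arctan2(*(P[2]-P[1])[::-1])))
off=lambda a,o,k:np.array(a)/k+np.array(o)-0.5+0.5/k
show("top","cart",off([(310,262),(372,235),(430,338),(358,368)],(235,220),8),.074)
show("side","cart",off([(235,118),(328,95),(347,148),(250,165)],(265,260),5),.074)
show("top","tray",off([(80,90),(520,68),(537,568),(82,580)],(235,220),8),.018)
show("top","pocket",off([(132,370),(196,382),(175,478),(112,462)],(355,195),6),.056)
show("side","pocket",off([(265,428),(350,455),(325,490),(245,465)],(290,115),5),.056)
show("top","docktopfront",off([(55,488),(205,525)],(355,195),6),.056)
show("side","docktop",off([(258,396),(392,440),(338,527),(195,480)],(290,115),5),.056)
show("top","queenfoot",[(330,279)],.0);show("top","dr",[(323,236)],.012);show("top","tin",[(488,272)],.02)
show("side","queenfoot",[(351,263)],.0)
show("top","bar",off([(262,85)],(355,195),6),.225)
show("top","cheeks",off([(162,210),(265,237)],(355,195),6),.113)
E
```

```text
top cart [[0.4735, 0.1368], [0.4829, 0.1169], [0.4492, 0.0969], [0.4388, 0.1199]] c [0.4611 0.1176] edges [0.022  0.0392 0.0252 0.0386] ang -64.78703057109351 -149.29365265756945
side cart [[0.4845, 0.1183], [0.4499, 0.0987], [0.4376, 0.1234], [0.4737, 0.14]] c [0.4614 0.1201] edges [0.0397 0.0277 0.0397 0.0242] ang -150.34521870588486 116.52030308824521
top tray [[0.5429, 0.2227], [0.5534, 0.073], [0.3823, 0.0624], [0.3754, 0.2137]] c [0.4635 0.143 ] edges [0.1501 0.1714 0.1514 0.1677] ang -85.96725208010423 -176.46886097524884
top pocket [[0.4717, -0.1337], [0.4669, -0.1618], [0.4242, -0.1524], [0.4307, -0.125]] c [ 0.4484 -0.1432] edges [0.0284 0.0437 0.0282 0.0419] ang -99.75403477559024 167.6478240877095
side pocket [[0.4671, -0.1621], [0.4235, -0.1518], [0.4317, -0.1247], [0.4721, -0.1336]] c [ 0.4486 -0.143 ] edges [0.0448 0.0283 0.0413 0.0289] ang 166.75949657193232 73.13400849497562Traceback (most recent call last):
  File "<stdin>", line 11, in <module>
  File "<stdin>", line 4, in show
IndexError: index 2 is out of bounds for axis 0 with size 2
```

```bash
python3 - <<'E'
from h import *
np.set_printoptions(precision=4,suppress=True)
off=lambda a,o,k:np.array(a)/k+np.array(o)-0.5+0.5/k
def S(name,n,p,z):print(name,ray(n,p,z)[:,:2].round(4).tolist())
S("front","top",off([(55,488),(205,525)],(355,195),6),.056)
S("docktop","side",off([(258,396),(392,440),(338,527),(195,480)],(290,115),5),.056)
S("queen","top",[(330,279)],0);S("queen","side",[(351,263)],0)
S("dr","top",[(323,236)],.02);S("tin","top",[(488,272)],.03)
S("cheeks","top",off([(162,210),(265,237)],(355,195),6),.113)
S("die_b","top",[(327,206)],.016)
# bar triangulation
a=off([(262,85)],(355,195),6);b=off([(97,90)],(290,115),5)
for n1,p in(("top",a),("side",b)):
  for z in(.2,.21,.22,.23,.24):print(n1,z,ray(n1,p,z)[0,:2])
# dark-edge lines: yellow strips centroid etc.
s=ctrl.get_state();from scipy.spatial.transform import Rotation as R
print(R.from_rotvec(s["tool_rot"]).as_matrix())
# predicted features
u=np.array([np.cos(np.radians(-12.5)),np.sin(np.radians(-12.5))]);v=np.array([-u[1],u[0]]);c=np.array([.4485,-.143])
for x,y,z in((-37,35,56),(-37,-35,56),(78,24,113),(78,-24,113)):print((x,y,z),c+u*x/1e3+v*y/1e3,proj("top",[*(c+u*x/1e3+v*y/1e3),z/1e3]))
E
```

```text
front [[0.4188, -0.1002], [0.4038, -0.1654]]
docktop [[0.4744, -0.1848], [0.405, -0.167], [0.422, -0.101], [0.4937, -0.118]]
queen [[0.4176, -0.0125]]
queen [[0.4195, -0.0146]]
dr [[0.532, 0.0086]]
tin [[0.4398, -0.432]]
cheeks [[0.5303, -0.1417], [0.5193, -0.1855]]
die_b [[0.6179, -0.0007]]
top 0.2 [ 0.562  -0.1739]
top 0.21 [ 0.5592 -0.1727]
top 0.22 [ 0.5564 -0.1714]
top 0.23 [ 0.5535 -0.1702]
top 0.24 [ 0.5507 -0.169 ]
side 0.2 [ 0.5642 -0.2181]
side 0.21 [ 0.561  -0.2035]
side 0.22 [ 0.5578 -0.1889]
side 0.23 [ 0.5547 -0.1743]
side 0.24 [ 0.5515 -0.1597]
[[-0.9291  0.3698 -0.0006]
 [ 0.3698  0.9291 -0.0017]
 [-0.0001 -0.0018 -1.    ]]
(-37, 35, 56) [ 0.42   -0.1008] [[363.9964 275.4876]]
(-37, -35, 56) [ 0.4048 -0.1692] [[390.2118 281.7409]]
(78, 24, 113) [ 0.5298 -0.1365] [[379.5476 229.7347]]
(78, -24, 113) [ 0.5195 -0.1833] [[397.9104 234.0263]]
```

```bash
python3 - <<'E'
from h import *
im=cv2.imread("pics/top0.png").astype(float)
sat=im[:,:,2]-im[:,:,0]  # R-B : wood high
L=[];Rr=[]
for y in range(245,274):
    r=sat[y,355:415];m=r<60
    i=np.where(m)[0]
    if len(i)<5: continue
    a,b=i[0],i[-1]
    fa=a-1+(r[a-1]-60)/(r[a-1]-r[a]);fb=b+(60-r[b])/(r[b+1]-r[b])
    L.append((355+fa,y));Rr.append((355+fb,y))
for n,E in(("L",L),("R",Rr)):
    P=ray("top",E,.056)[:,:2]
    f=cv2.fitLine(P.astype(np.float32),cv2.DIST_HUBER,0,1e-4,1e-4).ravel();print(n,len(P),np.degrees(np.arctan(f[1]/f[0])),f[2:]);
    d=np.array([f[1],-f[0]])*np.sign(f[0]);print("offset of pocket c",(np.array([.4485,-.143])-f[2:])@d)
print(np.round(L[::6],1).tolist(),np.round(Rr[::6],1).tolist())
E
```

```text
L 29 -14.894331 [ 0.46241125 -0.11045855]
offset of pocket c 0.03502382095542537
R 29 -13.054929 [ 0.4694183  -0.18185872]
offset of pocket c -0.03312924482106665
[[371.8, 245.0], [369.9, 251.0], [368.4, 257.0], [366.8, 263.0], [365.0, 269.0]] [[397.8, 245.0], [396.3, 251.0], [395.3, 257.0], [393.8, 263.0], [392.2, 269.0]]
```

Request:
play_rows:
  motion:
    - [0, -2, -2, 0, 0]
    - [0, -3.9, -3.7, 0, 0]
    - [0, -3.9, -3.7, 0, 0]
    - [0, -3.9, -3.7, 0, 0]
    - [0, -3.9, -3.7, 0, 0]
    - [0, -3.9, -3.7, 0, 0]
    - [0, -3.9, -3.7, 0, 0]
    - [0, -3.9, -3.7, 0, 0]
    - [0, -3.9, -3.7, 0, 0]
    - [0, -3.9, -3.7, 0, 0]
    - [0, -1.4, -1.5, 0, 0]
    - [0, 0, 0, 0, -0.182]
    - [0, 0, 0, 0, -0.182]
    - [0, 0, 0, 0, -0.182]
    - [0, 0, 0, 0, -0.182]
    - [0, 0, 0, 0, -0.18]
    - [0, 0, 0, 0, 0]
    - [0, 0, 0, 0, 0]
  force: 20

```text
time: 2.35
position: [0.4619, 0.1196, 0.2304]
tool_rot: [0.817, -3.033, -0.0]
ft_force: [-0.0, 0.9, -0.5]
grip_width: 1.002
```

Request:
play_rows:
  motion:
    - [0, 0, 0, 3, 0]
    - [0, 0, 0, 5, 0]
    - [0, 0, 0, 4, 0]
    - [0, 0, 0, 3, 0]
    - [0, 0, 0, 2, 0]
    - [0, 0, 0, 1.5, 0]
    - [0, 0, 0, 0, 0]
    - [0, 0, 0, 0, 0]

```text
time: 3.35
position: [0.4627, 0.1199, 0.0463]
tool_rot: [-0.82, 3.031, 0.0]
ft_force: [0.5, 0.4, 0.4]
grip_width: 1.001
```

```bash
python3 - <<'E'
from h import *
im=optics.get_image("side")[:,:,::-1];cv2.imwrite("pics/s1.png",cv2.resize(im[220:380,230:430],(800,640)[:2] if 0 else (750,600),interpolation=cv2.INTER_CUBIC))
print(ctrl.get_state()["position"],ctrl.get_state()["ft_force"])
E
```

```text
[0.46286501 0.11997039 0.04650466] [-1.07372752 -0.44202111 -0.13954803]
```

View pics/s1.png

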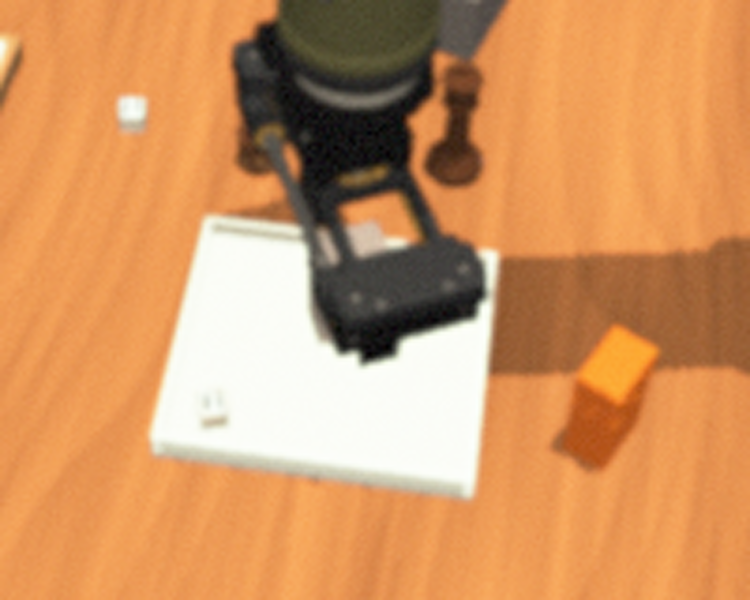

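Fingers straddle the grey cartridge (around crop 360,240). I'm closing the jaws on it.

Request:
play_rows:
  motion:
    - [1, 0, 0, 0, 0]
    - [1, 0, 0, 0, 0]
    - [1, 0, 0, 0, 0]
    - [1, 0, 0, 0, 0]
    - [1, 0, 0, 0, 0]
    - [1, 0, 0, 0, 0]
    - [1, 0, 0, -1, 0]
    - [1, 0, 0, -3, 0]
    - [1, 0, 0, -5, 0]
    - [1, 0, 0, -5, 0]
    - [1, 0, 0, 0, 0]
    - [1, 0, 0, 0, 0]
  force: 25

```text
time: 4.9
position: [0.4615, 0.1195, 0.1853]
tool_rot: [0.821, -3.032, -0.0]
ft_force: [-0.1, -0.3, -2.2]
grip_width: 0.298
```

```bash
python3 - <<'E'
from h import *
im=optics.get_image("side")[:,:,::-1];cv2.imwrite("pics/s2.png",cv2.resize(im[180:380,230:430],(600,600),interpolation=cv2.INTER_CUBIC))
s=ctrl.get_state();print(s["position"],s["ft_force"],s["torque"],s["grip_width"]*87)
E
```

```text
[0.46103045 0.11935789 0.18442332] [-0.42294983 -0.57082347 -1.61752115] [0.05515431 0.03959426 0.05368129] 25.81438510496043
```

View pics/s2.png

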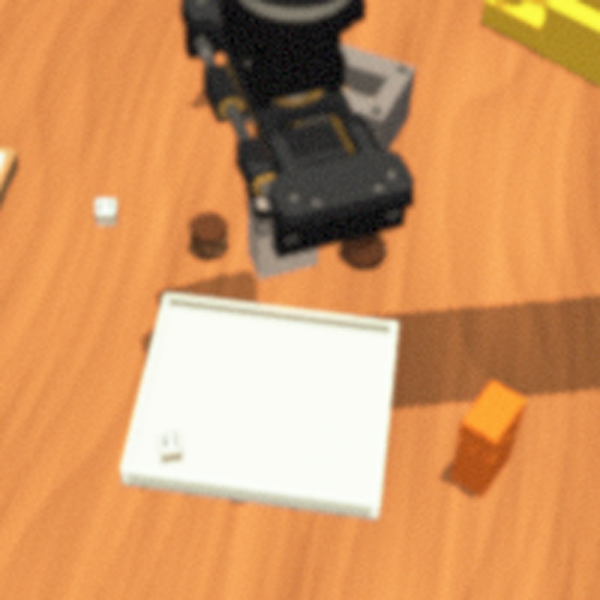

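Request:
play_rows:
  motion:
    - [1, 0, 0, 0, 0.155]
    - [1, 0, 0, 0, 0.155]
    - [1, 0, 0, 0, 0.155]
    - [1, 0, 0, 0, 0.155]
    - [1, 0, 0, 0, 0.153]
    - [1, -0.6, -2.95, 0, 0]
    - [1, -0.9, -4.4, 0, 0]
    - [1, -0.9, -4.5, 0, 0]
    - [1, -0.9, -4.5, 0, 0]
    - [1, -0.9, -4.5, 0, 0]
    - [1, -0.7, -3.4, 0, 0]
    - [1, -0.32, -1.5, 0, 0]
    - [1, 0, 0, 2, 0]
    - [1, 0, 0, 2.5, 0]
    - [1, 0, 0, 1.5, 0]
    - [1, 0, 0, 0, 0]
    - [1, 0, 0, 0, 0]

```text
time: 7.08
position: [0.4511, -0.1427, 0.1261]
tool_rot: [0.381, 3.118, 0.0]
ft_force: [0.2, 0.2, -2.0]
grip_width: 0.297
```

```bash
python3 - <<'E'
from h import *
im=optics.get_image("side")[:,:,::-1];cv2.imwrite("pics/s3r.png",im);cv2.imwrite("pics/s3.png",cv2.resize(im[120:260,270:410],(700,700)[:2],interpolation=cv2.INTER_CUBIC)[:600])
im=optics.get_image("top")[:,:,::-1];cv2.imwrite("pics/t3r.png",im);cv2.imwrite("pics/t3.png",cv2.resize(im[190:300,330:430],(545,600),interpolation=cv2.INTER_CUBIC))
s=ctrl.get_state();print(s["position"],s["tool_rot"],s["ft_force"],s["torque"],s["joint_positions"])
E
```

```text
[ 0.45129707 -0.14282233  0.12641104] [3.81402627e-01 3.11666915e+00 4.02294810e-04] [ 1.19686901  0.2259496  -2.59825854] [ 0.0073582  -0.03369628 -0.01888889] [-0.43593766  0.01044799  0.69780169  2.02815098 -0.00806378  1.10382778
  1.59271319]
```

View pics/s3.png

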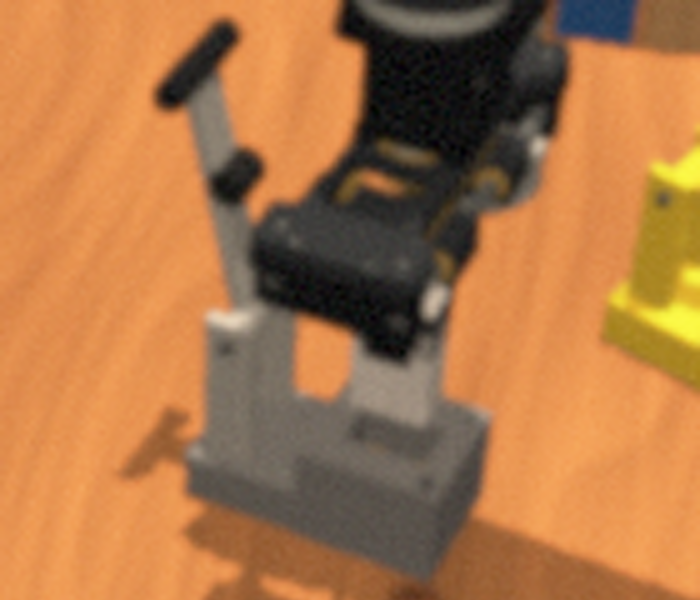

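View pics/t3.png

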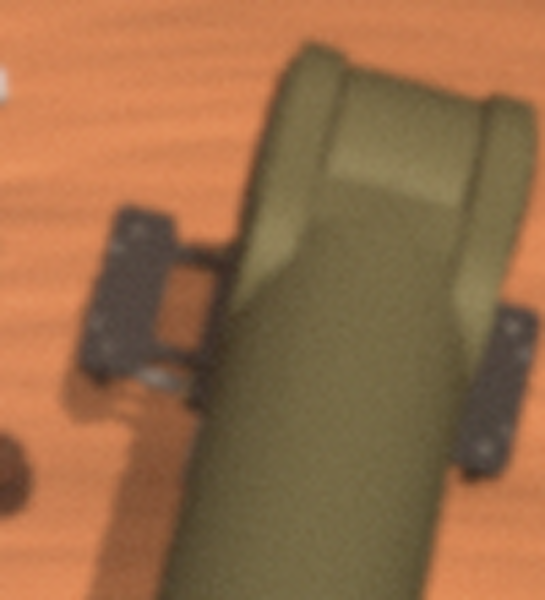

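```bash
python3 - <<'E'
from h import *
im=cv2.imread("pics/s3r.png")
cv2.imwrite("pics/s3z.png",cv2.resize(im[180:220,330:370],(800,800)[:2],interpolation=cv2.INTER_CUBIC)[100:700])
P=ray("side",np.array([(352,404),(437,425)])/5+[270,120]-.4,.084)[:,:2]
a=np.radians(-14);u=np.array([np.cos(a),np.sin(a)]);v=np.array([-u[1],u[0]])
for c in([.4485,-.143],):
  print(P,[( (p-c)@u,(p-c)@v) for p in P])
c=np.array([.4485,-.143])
for z in(.084,.114):
  print(proj("side",[[*(c+u*x+v*.013),z] for x in(-.02,.02)]))
print(proj("side",[[*(c+u*x+v*y),.056] for x in(-.0224,.0224) for y in(.0154,-.0154)]))
E
```

```text
[[ 0.46932232 -0.12895518]
 [ 0.42791644 -0.12321889]] [(np.float64(0.01680606280866823), np.float64(0.018665007399699795)), (np.float64(-0.024757627939928677), np.float64(0.014213910448586624))]
[[355.31971748 203.67156427]
 [339.72986917 198.56333172]]
[[356.29263168 194.0276414 ]
 [340.37717169 188.92197877]]
[[354.99042116 213.26032161]
 [359.83977852 205.43263136]
 [337.83818929 207.52544212]
 [342.9240314  199.8866936 ]]
```

View pics/s3z.png

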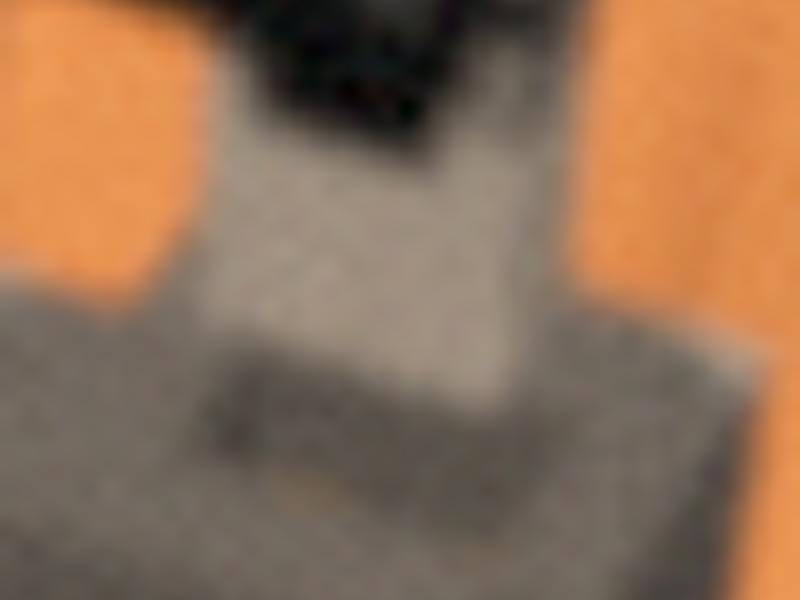

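Request:
play_rows:
  motion:
    - [1, 0, 0, 1, 0]
    - [1, 0, 0, 0.7, 0]
    - [1, 0, 0, 0, 0]
    - [1, 0, 0, 0, 0]

```text
time: 7.68
position: [0.4505, -0.1429, 0.1085]
tool_rot: [-0.382, -3.118, 0.0]
ft_force: [0.2, 0.5, -1.0]
grip_width: 0.296
```

```bash
python3 - <<'E'
from h import *
im=optics.get_image("side")[:,:,::-1];cv2.imwrite("pics/s4r.png",im);cv2.imwrite("pics/s4.png",cv2.resize(im[185:215,330:370],(800,600),interpolation=cv2.INTER_CUBIC))
s=ctrl.get_state();print(s["position"],s["tool_rot"],s["ft_force"],s["torque"])
E
```

```text
[ 0.45067215 -0.14288255  0.10867029] [3.81975875e-01 3.11800558e+00 1.59279359e-05] [ 1.26921858 -0.08103938 -1.03315751] [-0.03678629  0.02258718  0.0069671 ]
```

View pics/s4.png

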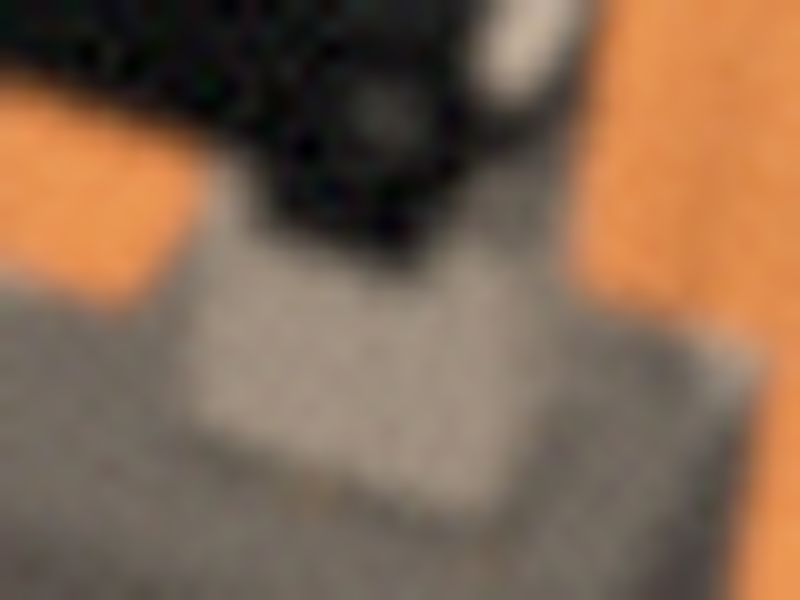

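Request:
play_rows:
  motion:
    - [1, 0, 0, 0.3, 0]
    - [1, 0, 0, 0.3, 0]
    - [1, 0, 0, 0, 0]

```text
time: 8.1
position: [0.4507, -0.1435, 0.1027]
tool_rot: [0.382, 3.118, -0.001]
ft_force: [-1.9, -1.6, 0.3]
grip_width: 0.294
```

Request:
play_rows:
  motion:
    - [1, 0, 0, 0.2, 0]
    - [1, 0, 0, 0.2, 0]
    - [1, 0, 0, 0, 0]

```text
time: 8.48
position: [0.4503, -0.1433, 0.0982]
tool_rot: [-0.382, -3.118, 0.001]
ft_force: [-0.2, -2.7, -2.0]
grip_width: 0.3
```

Request:
play_rows:
  motion:
    - [1, 0, 0, 0.2, 0]
    - [1, 0, 0, 0.2, 0]
    - [1, 0, 0, 0, 0]

```text
time: 8.85
position: [0.4504, -0.1433, 0.0944]
tool_rot: [0.383, 3.118, -0.001]
ft_force: [0.2, -5.1, -1.5]
grip_width: 0.295
```

```bash
python3 - <<'E'
from h import *
for i in range(1):
 s=ctrl.get_state();print(s["position"],s["tool_rot"],s["ft_force"],s["torque"])
E
```

```text
[ 0.45043801 -0.14332644  0.09438179] [ 3.82516941e-01  3.11817460e+00 -1.08698249e-03] [ 0.2299439 -5.0812562 -1.4892564] [-1.25609436  0.17246438 -0.08160956]
```

Request:
play_rows:
  motion:
    - [1, 0, -0.1, 0, 0]
    - [1, 0, 0, 0, 0]

```text
time: 9.1
position: [0.4504, -0.1435, 0.0944]
tool_rot: [0.382, 3.118, 0.001]
ft_force: [1.0, -3.1, -3.0]
grip_width: 0.295
```

Request:
play_rows:
  motion:
    - [1, 0, 0, 0.2, 0]
    - [1, 0, 0, 0.2, 0]
    - [1, 0, 0, 0, 0]

```text
time: 9.48
position: [0.4503, -0.1435, 0.0903]
tool_rot: [-0.382, -3.118, -0.001]
ft_force: [0.9, -1.5, -1.8]
grip_width: 0.295
```

Request:
play_rows:
  motion:
    - [1, 0, -0.05, 0.25, 0]
    - [1, 0, 0, 0.25, 0]
    - [1, 0, 0, 0.25, 0]
    - [1, 0, 0, 0.25, 0]
    - [1, 0, 0, 0, 0]

```text
time: 10.1
position: [0.45, -0.1441, 0.0803]
tool_rot: [-0.382, -3.118, -0.0]
ft_force: [-0.2, 0.2, -2.5]
grip_width: 0.3
```

Request:
play_rows:
  motion:
    - [1, 0, 0, 0.2, 0]
    - [1, 0, 0, 0.2, 0]
    - [1, 0, 0, 0, 0]

```text
time: 10.48
position: [0.4504, -0.1443, 0.0767]
tool_rot: [0.382, 3.118, 0.0]
ft_force: [-0.5, 0.7, 1.7]
grip_width: 0.298
```

Request:
play_rows:
  motion:
    - [1, 0, 0, 0.1, 0]
    - [1, 0, 0, 0, 0]
    - [1, 0, 0, 0, 0]

```text
time: 10.85
position: [0.4504, -0.1443, 0.0757]
tool_rot: [0.382, 3.118, 0.0]
ft_force: [-0.6, 1.1, 2.2]
grip_width: 0.291
```

Request:
play_rows:
  motion:
    - [0.4, 0, 0, 0, 0]
    - [0.4, 0, 0, 0, 0]
    - [0.4, 0, 0, 0, 0]
    - [0.4, 0, 0, 0, 0]

```text
time: 11.35
position: [0.4501, -0.1443, 0.0755]
tool_rot: [-0.382, -3.118, 0.0]
ft_force: [0.3, 0.5, -0.1]
grip_width: 0.585
```

Request:
play_rows:
  motion:
    - [0.4, 0, 0, -1.5, 0]
    - [0.4, 0, 0, -4, 0]
    - [0.4, 0, 0, -5, 0]
    - [0.4, 0, 0, -5, 0]
    - [0.4, 0, 0, -3, 0]
    - [0.4, 0, 0, 0, 0]

```text
time: 12.1
position: [0.4517, -0.1449, 0.264]
tool_rot: [0.382, 3.112, 0.002]
ft_force: [0.0, 0.2, -1.0]
grip_width: 0.599
```

```bash
python3 - <<'E'
from h import *
im=optics.get_image("side")[:,:,::-1];cv2.imwrite("pics/s5r.png",im);cv2.imwrite("pics/s5.png",cv2.resize(im[100:240,270:410],(600,600),interpolation=cv2.INTER_CUBIC))
s=ctrl.get_state();print(s["time"],s["position"],s["tool_rot"],s["ft_force"],s["joint_positions"])
E
```

```text
12.15 [ 0.45066427 -0.14457821  0.26199373] [3.82073340e-01 3.11533254e+00 1.12138958e-03] [-0.14206214  0.36218221 -0.60814587] [-0.46332125 -0.12315006  0.66860855  1.84498566  0.07651105  1.39108462
  1.51483661]
```

View pics/s5.png

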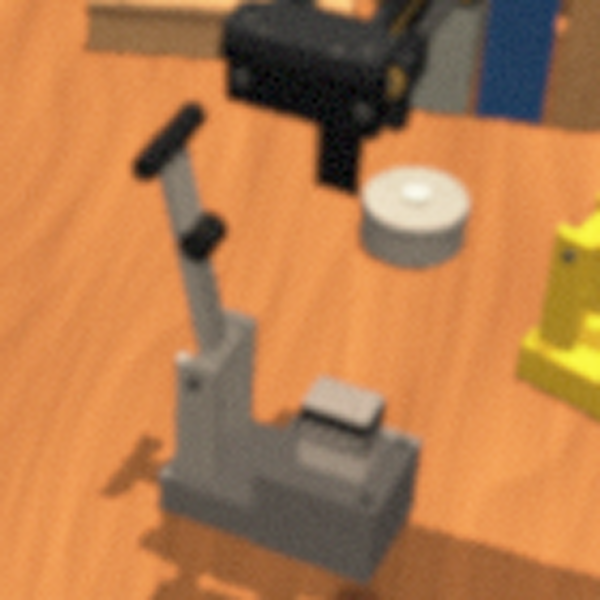

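Request:
play_rows:
  motion:
    - [1, 0, 0, -1.5, 0]
    - [1, 0, 0, -1.5, 0]
    - [1, -2, 0, 0, 0]
    - [1, -4, 0, 0, 0]
    - [1, -4, 0, 0, 0]
    - [1, -3.2, 0, 0, 0]
    - [1, -2, 0, 0, 0]
    - [1, 0, 0, 2, 0]
    - [1, 0, 0, 3, 0]
    - [1, 0, 0, 1.5, 0]
    - [1, 0, 0, 0, 0]

```text
time: 13.52
position: [0.5972, -0.1805, 0.2248]
tool_rot: [-0.381, -3.116, -0.0]
ft_force: [-0.2, -0.5, 0.9]
grip_width: 0.006
```

```bash
python3 - <<'E'
from h import *
im=optics.get_image("side")[:,:,::-1];cv2.imwrite("pics/s6r.png",im);cv2.imwrite("pics/s6.png",cv2.resize(im[80:220,270:410],(600,600),interpolation=cv2.INTER_CUBIC))
s=ctrl.get_state();p=s["position"];print(s["time"],p,s["tool_rot"],s["ft_force"],s["grip_width"])
a=np.radians(-14);u=np.array([np.cos(a),np.sin(a)]);v=np.array([-u[1],u[0]]);c=np.array([.4485,-.1438])
print((p[:2]-c)@u,(p[:2]-c)@v)
print(proj("side",[[*(c+u*x+v*y),.1] for x,y in((.02,.013),(-.02,.013),(-.02,-.013),(.02,-.013))]))
E
```

```text
13.575 [ 0.59780342 -0.18087991  0.22593758] [-3.81630571e-01 -3.11824623e+00  6.66749459e-05] [ 0.11363124 -0.28753177 -0.03115426] 0.0026533127829317057
0.15383890729561547 0.000141290054314476
[[340.12953752 193.24983388]
 [355.88399373 198.35223146]
 [360.08475285 191.77364933]
 [344.51934797 186.81741086]]
```

View pics/s6.png

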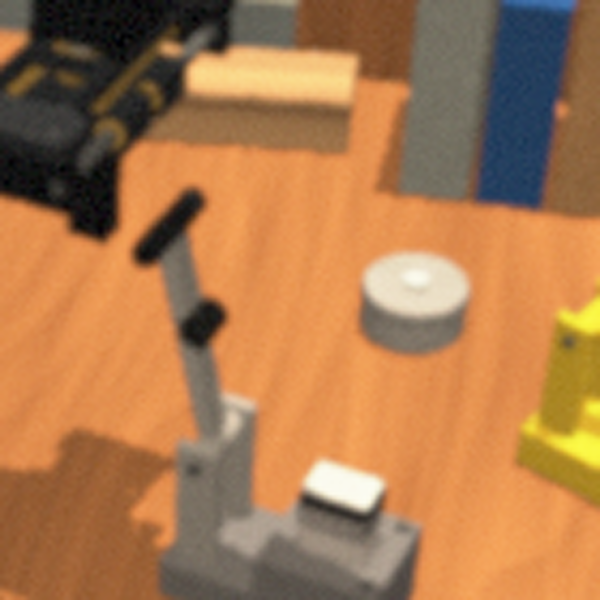

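Request:
play_rows:
  motion:
    - [1, 2, 0, 0, 0]
    - [1, 1.2, 0, 0, 0]
    - [1, 1, 0, 0, 0]
    - [1, 1, 0, 0, 0]
    - [1, 1, 0, 0, 0]
    - [1, 0, 0, 0, 0]

```text
time: 14.32
position: [0.541, -0.167, 0.2296]
tool_rot: [0.38, 3.107, 0.0]
ft_force: [5.4, -0.9, 3.8]
grip_width: 0.007
```

```bash
python3 - <<'E'
from h import *
im=optics.get_image("side")[:,:,::-1];cv2.imwrite("pics/s7.png",cv2.resize(im[80:220,270:410],(600,600),interpolation=cv2.INTER_CUBIC))
s=ctrl.get_state();p=s["position"];print(s["time"],p,s["ft_force"],s["grip_width"])
E
```

```text
14.375 [ 0.54097057 -0.16697698  0.22940223] [ 5.72693822 -1.71089838  4.09637098] 0.00557653814195904
```

View pics/s7.png

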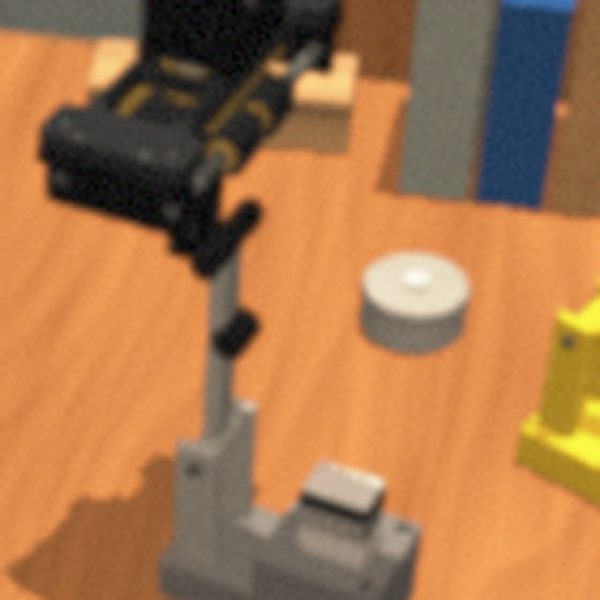

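Request:
play_rows:
  motion:
    - [1, 1, 0, 0, 0]
    - [1, 1, 0, 0, 0]
    - [1, 1.2, 0, 0, 0]
    - [1, 1.1, 0, 0.3, 0]
    - [1, 1.1, 0, 0.5, 0]
    - [1, 1, 0, 0.6, 0]
    - [1, 1, 0, 0.7, 0]
    - [1, 0, 0, 0, 0]

```text
time: 15.38
position: [0.4679, -0.1484, 0.2073]
tool_rot: [0.381, 3.111, 0.003]
ft_force: [2.0, -0.3, 4.2]
grip_width: 0.006
```

```bash
python3 - <<'E'
from h import *
im=optics.get_image("side")[:,:,::-1];cv2.imwrite("pics/s8.png",cv2.resize(im[80:220,270:410],(600,600),interpolation=cv2.INTER_CUBIC))
s=ctrl.get_state();p=s["position"];print(s["time"],p,s["ft_force"],s["grip_width"])
a=np.radians(-14);u=np.array([np.cos(a),np.sin(a)]);v=np.array([-u[1],u[0]]);c=np.array([.4485,-.1438])
print((p[:2]-c)@u,(p[:2]-c)@v)
E
```

```text
15.425 [ 0.46785183 -0.14836006  0.20715796] [2.56657846 0.39531196 5.53286393] 0.007045913284308219
0.019880177658407983 0.0002570223625142461
```

View pics/s8.png

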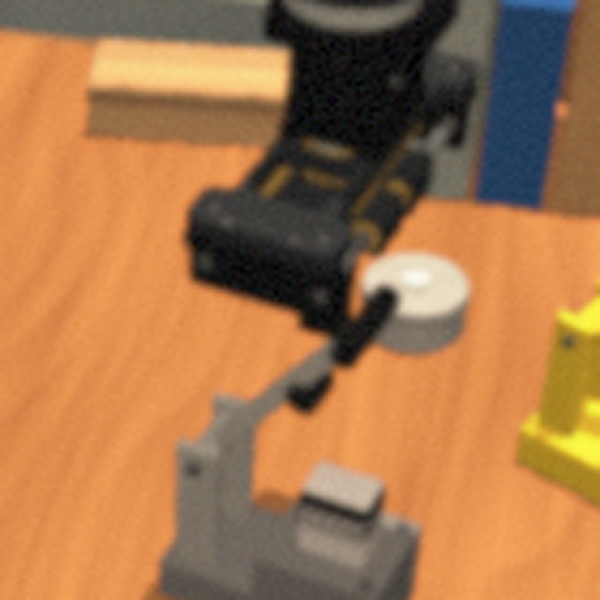

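Request:
play_rows:
  motion:
    - [1, 0.95, 0, 0.75, 0]
    - [1, 0.85, 0, 0.85, 0]
    - [1, 0.75, 0, 0.95, 0]
    - [1, 0.65, 0, 1, 0]
    - [1, 0.45, 0, 0.85, 0]
    - [1, 0.3, 0, 0.75, 0]
    - [1, 0, 0, 0, 0]

```text
time: 16.3
position: [0.4276, -0.1383, 0.1538]
tool_rot: [0.382, 3.118, 0.002]
ft_force: [-0.5, 0.6, 2.4]
grip_width: 0.004
```

```bash
python3 - <<'E'
from h import *
im=optics.get_image("side")[:,:,::-1];cv2.imwrite("pics/s9.png",cv2.resize(im[100:240,270:410],(600,600),interpolation=cv2.INTER_CUBIC))
s=ctrl.get_state();p=s["position"];print(s["time"],p,s["ft_force"],s["grip_width"])
a=np.radians(-14);u=np.array([np.cos(a),np.sin(a)]);v=np.array([-u[1],u[0]]);c=np.array([.4485,-.1438])
print((p[:2]-c)@u,(p[:2]-c)@v)
E
```

```text
16.35 [ 0.42766921 -0.13841508  0.15378764] [-0.8159635   1.61289697  2.05408566] 0.0065898193970424165
-0.021514758607474278 0.00018553721815257426
```

View pics/s9.png

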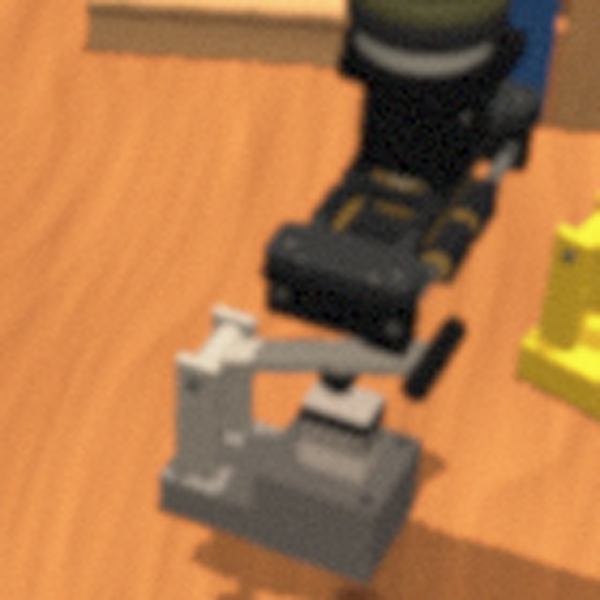

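Request:
play_rows:
  motion:
    - [1, 0.2, 0, 0.5, 0]
    - [1, 0.15, 0, 0.5, 0]
    - [1, 0, 0, 0, 0]

```text
time: 16.73
position: [0.4243, -0.1376, 0.1437]
tool_rot: [0.382, 3.118, 0.001]
ft_force: [0.1, 1.6, 3.5]
grip_width: 0.005
```

Request:
play_rows:
  motion:
    - [1, 0.1, 0, 0.3, 0]
    - [1, 0, 0, 0, 0]

```text
time: 16.98
position: [0.4234, -0.1373, 0.1408]
tool_rot: [0.382, 3.118, 0.001]
ft_force: [-1.1, 1.6, 5.7]
grip_width: 0.007
```

Request:
play_rows:
  motion:
    - [1, 0.05, 0, 0.3, 0]
    - [1, 0, 0, 0, 0]

```text
time: 17.23
position: [0.4227, -0.1371, 0.1378]
tool_rot: [0.382, 3.118, 0.002]
ft_force: [-1.0, 1.6, 6.7]
grip_width: 0.007
```

Request:
play_rows:
  motion:
    - [1, 0.05, 0, 0.2, 0]
    - [1, 0, 0, 0, 0]

```text
time: 17.48
position: [0.4222, -0.137, 0.1359]
tool_rot: [0.382, 3.118, 0.002]
ft_force: [-1.9, 2.7, 7.3]
grip_width: 0.006
```

Request:
play_rows:
  motion:
    - [1, 0.05, 0, 0.2, 0]
    - [1, 0, 0, 0, 0]

```text
time: 17.73
position: [0.4218, -0.1369, 0.134]
tool_rot: [0.382, 3.118, 0.002]
ft_force: [-1.8, 1.6, 8.3]
grip_width: 0.005
```

Request:
play_rows:
  motion:
    - [1, 0, 0, 0.15, 0]
    - [1, 0, 0, 0, 0]

```text
time: 17.98
position: [0.4215, -0.1368, 0.1324]
tool_rot: [-0.382, -3.118, -0.002]
ft_force: [-2.0, 2.2, 8.5]
grip_width: 0.003
```

Request:
play_rows:
  motion:
    - [1, 0, 0, 0.15, 0]
    - [1, 0, 0, 0, 0]

```text
time: 18.23
position: [0.4212, -0.1367, 0.1308]
tool_rot: [-0.382, -3.117, -0.002]
ft_force: [-3.4, 3.6, 8.6]
grip_width: 0.003
```

Request:
play_rows:
  motion:
    - [1, 0, 0, 0.15, 0]
    - [1, 0, 0, 0, 0]

```text
time: 18.48
position: [0.4212, -0.1367, 0.1301]
tool_rot: [-0.382, -3.116, -0.003]
ft_force: [-6.0, 3.3, 15.6]
grip_width: 0.005
```

Request:
play_rows:
  motion:
    - [1, 0, 0, 0.15, 0]
    - [1, 0, 0, 0, 0]

```text
time: 18.73
position: [0.4212, -0.1367, 0.1297]
tool_rot: [-0.382, -3.116, -0.004]
ft_force: [-10.3, 4.3, 25.7]
grip_width: 0.005
```

Request:
play_rows:
  motion:
    - [1, 0, 0, 0, 0]
    - [1, 0, 0, 0, 0]

```text
time: 18.98
position: [0.4212, -0.1367, 0.1297]
tool_rot: [-0.382, -3.116, -0.004]
ft_force: [-9.0, 4.6, 25.7]
grip_width: 0.005
```

Request:
play_rows:
  motion:
    - [1, 0, 0, -0.2, 0]
    - [1, 0, 0, -0.5, 0]
    - [1, 0, 0, -2, 0]
    - [1, 0, 0, -4, 0]
    - [1, 0, 0, -5, 0]
    - [1, 0, 0, -5, 0]
    - [1, 0, 0, 0, 0]
    - [1, 0, 0, 0, 0]

```text
time: 19.98
position: [0.4212, -0.1374, 0.2934]
tool_rot: [-0.382, -3.117, 0.0]
ft_force: [0.8, 0.3, -0.1]
grip_width: 0.005
```

```bash
python3 - <<'E'
from h import *
im=optics.get_image("side")[:,:,::-1];cv2.imwrite("pics/s10r.png",im);cv2.imwrite("pics/s10.png",cv2.resize(im[130:230,290:390],(600,600),interpolation=cv2.INTER_CUBIC))
s=ctrl.get_state();p=s["position"];print(s["time"],p,s["ft_force"],s["grip_width"])
E
```

```text
20.025 [ 0.42082208 -0.13724552  0.29279567] [ 0.35482492 -0.28978261 -0.50677335] 0.0033601233416031056
```

View pics/s10.png

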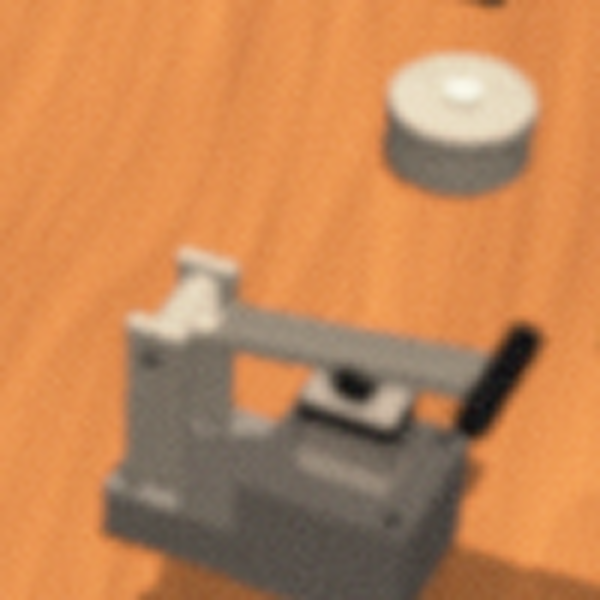

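View pics/s10r.png

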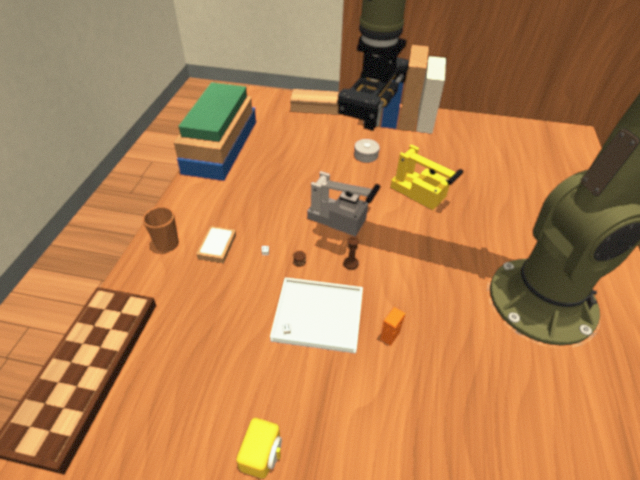

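The clamp lies over the cartridge (pad at crop 350,380), the cartridge sits lower, everything else is where it was, and the arm is clear. I'm handing in.

```bash
python3 -c "
from bench import ticket
print(ticket.close_job())"
```

```text
the job is handed in; nothing more can be done
None
```

The cartridge is in the cradle pocket with the clamp closed on it, and I handed the job in at about 20 s. No verdict was reported.

- **Placing:** I took the grey, dark-banded cartridge from the tray. A sideways force of about 5 N at the pocket's mouth went away after I shifted the arm 1.5 mm. The cartridge came to rest on the springs and I released it with the clamp still open.
- **Closing:** I swung the clamp over and pressed it down in small steps. The force held near 8.5 N, then climbed steeply over the last 1 mm or so. I stopped at 25.7 N on the strip about 120 mm from the hinge. That is about 23 N at the bar, a little over the 15–20 N guide but below the 30 N cracking level. The final tool height puts the clamp at about 0.14 rad, and I estimate the cartridge went down about 7 mm.
- **Last checks:** With the arm lifted clear and the force reading near zero, the side picture shows the clamp staying down with its pad on the cartridge. The other things look unmoved.
- **Disagreements and gaps:**
  - The cartridge's underside looked 4–6 mm lower in the gripper than I expected, and it also met the springs early, so it probably slipped a little during the lift.
  - The contact force on the stop can't be read directly. I inferred it from the steep force climb and the clamp staying put.

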